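Run a vial on the touch mixer

TASK

Set the mixer's speed lever to the fourth of its five marks, counted from the robot's side, and let go of it. Then pick up the small capped glass vial by its upper part and, keeping it upright, press its foot into the mixer's sprung cup until the cup is half-way down its travel, without ever bringing it down to its stop and with only the vial touching the cup. Finish while still holding the vial there, cup half-way down; do not knock the tub, jar and dish standing around.

Things in the scene. Friction and masses are not known exactly. Their poses are not given: they have to be found in the camera images.
- mixer: Vial mixer, a white rounded box 150 (its x) x 165 (its y) mm, top face at 68 mm, fixed to the worktop. Origin: centre of its underside. Its x points away from the robot (give or take 0.35 rad), y to the left. On top: the sprung cup on the left (its centre at x 0, y +35 mm in this frame) and the speed lever on the right (y -55 mm).
- cup_floor (a point): Centre of the floor of the mixer's dark rubber cup; moves with the cup, 102 mm above the worktop when the cup is up, 88 mm at its lower stop. The cup is a shallow round dish: rim 6 mm above this point, 44 mm outside diameter, opening at least 32 mm wide at the floor. It stands on a steel stem above a collar.
- mixer_cup (a joint): Travel of the cup straight down, m: 0 = up (at rest), 0.014 = lower stop; half-way is 0.007. A spring pushes it up: about 2.5 N to start it, 6 N at half-way, 9.5 N at the stop.
- lever_ball (a point): Centre of the lever's black ball (20 mm diameter), on a 7 mm steel stem, 75 mm from the hinge; moves with the lever. The ball can be pinched from above across the mixer's y, or pushed.
- lever_hinge (a point): Point on the lever's hinge axis in the lever's plane, inside the grey drum (34 mm radius, 46 mm long along y), 60 mm above the worktop. The axis is the mixer's y.
- mixer_lever (a joint): Angle of the lever, rad: 0 = leaning 40 degrees towards the robot (mixer's -x), 0.698 = upright, 1.396 = leaning 40 degrees away. The five raised white marks across the drum are at 0, 0.349, 0.698, 1.047 and 1.396; the first is the one nearest the robot, the fourth is 1.047 (20 degrees beyond upright). It stays where it is left; the ball takes about 1 N to move.
- vial_centre (a point): Centre of the capped glass vial standing upright: 24 mm body diameter, 51 mm high (this point is 25.5 mm above its foot), 20 mm diameter cap over the top 9 mm; 15 to 31 g. To keep the fingers clear of the cup's rim, grip it 8 to 12 mm above this point.
- vial_bottom (a point): Centre of the vial's flat foot.
- small_tub: Bystander: low round tub with a lime lid, 49 mm diameter, 30 mm high, origin under its centre; loose, leave alone.
- sample_jar: Bystander: open white plastic jar, 48 mm diameter, 54 mm high, origin under its centre; loose, leave alone.
- petri: Bystander: shallow dish with two pottery fragments, 86 mm diameter, 13 mm high, origin under its centre; loose, leave alone.

How it is judged:
By the outcome, as a careful person would: the job done as asked, in the order asked, and still so for the second after the job is handed in, while the arm keeps its last pose, push and grip.
It also fails if it takes over 58 s, if anything falls off the work surface, if the arm or the gripper's body presses on something with over 40 N, if the wrist force passes 120 N, or if a joint passes its speed limit or range.

ROBOT

A 6-joint arm with a two-finger parallel gripper is mounted at the origin on a cart in front of the work surface, level with it; the furniture and walls round the work are solid. World frame = base frame: x ahead of the robot, y to its left, z up, the work surface at z = 0. Lengths are in m, angles in rad, forces in N, time in s.
With the tool pointing down it reaches from about 0.375 to 0.975 m from the base axis. Payload 3.8 kg.
Tool frame: the origin (TCP) lies at the very end of the fingers, on their centre line; the grasp point (between the pads) lies 19 mm behind it; z points along the fingers, y is the direction in which the jaws open and shut (so a half turn about z gives the same grasp; the last joint's range is limited). The gripper opens to 88 mm and grips with 3 to 60 N. Pads are 18 mm wide; open, the fingers measure 123 mm over their backs; the gripper's body (75 mm by 187 mm) begins 45 mm behind the grasp point.
Start: joints at [1.179, 0.264, 1.604, -0, 1.274, -0.037], TCP at [0.234, 0.633, 0.239] pointing down, gripper open.
Joint ranges: [-2.63, 2.63], [-0.94, 2.18], [0.31, 2.57], [-1.31, 4.45], [0, 2.66], [-2.55, 2.55]. Speed limits (rad/s): [2.57, 2.57, 3.14, 3.14, 3.14, 3.14].

INTERFACE

Orientations are given as a unit quaternion [w, x, y, z].
In Python, from bench import get_obs, snapshot, camera_params, job_done gives the robot as it stands.
- The arm moves only by the tool servo_tool, never from a script. Its argument "targets" is a list of rows, each a list of 3 entries, a list of its own where there are three numbers: the closure, from 0 (fully open) to 1 (shut), then the shift along the tool's x, y, z in m, then the turn about the tool's z in rad. In form: [[fingers, [tx, ty, tz], spin], ...]. A call has 1 to 20 rows; each row shifts and turns the commanded pose from where the row before left it, along the tool's axes as they then stand; what a row does not reach is not made up. A row lasts 1/8 s, in which the tool goes at most 62.5 mm and 10.7 degrees, less where a joint would pass 70% of its speed; a pose out of reach is approached as far as the arm can. A call is refused whole if a number of a shift passes 0.0625 or a number of a turn 0.188, either way. A call with a gripper value outside its range is refused whole. The fingers move at their own pace and stop on an object; "newtons" is the grip in N (left out, the last holds). Time passes only in rows, so rows that do not move let the fingers close. It gives the time, the measured TCP pose, the force and the opening at its end, in the units of the state.
- get_obs(): the state, without advancing time (a new reading comes with each control period).
- snapshot(name): name is "scene" or "top"; returns the picture (420x560x3 uint8, red, green, blue); there is no depth.
- camera_params(name): a dict with "fx", "fy", "cx", "cy" (pixels), "distortion" ([k1, k2, p1, p2, k3] as OpenCV has them; the pictures are not rectified), "rvec" (rotation vector, rad) and "tvec" (3), from world to camera coordinates, as OpenCV has them. Camera axes: x right, y down, z forward; pixel columns grow to the right and rows downward; lengths in m; the calibration is good to about 2 mm. A picture is of the moment at which its call begins. camera_params takes no time and is no camera call.
- job_done(): hands the job in, once; it reports no verdict.
The state is a dict: "time": time; "qpos": joint angles; "qd": joint speeds; "effort": joint torques, N m; "ee_pos": TCP position; "tool_rot": TCP orientation; "contact_force": force on the tool from outside, world axes, zero at the start; "moment": the same for the moment, N m; "width": finger opening in m.
Only numpy, scipy, OpenCV 4.12 (cv2) and the standard library are available. Lean on these libraries where they do the work, as an engineer would, in place of code of your own. Each camera call takes 0.05 s, during which the arm holds its last target.

## Working session

There is one attempt and no reset: what is moved stays moved. The work goes in short steps, Python scripts to look and compute and a tool call to move; the robot and the scene stay as the last step left them, time stands still between calls to the robot, and variables do not carry over. Pictures are saved under pics/ and viewed, and the job is handed in when it is done.

Besides the shell and the picture viewer there is one more tool, called after "Request:" in YAML: its name, and indented under it one key for each argument. servo_tool: Moves the arm, as the interface text tells. Its arguments: {"type":"object","properties":{"targets":{"type":"array"},"newtons":{"type":"number"}},"required":["targets"]}

```bash
mkdir -p pics; ls; python3 - <<'E'
from bench import *
import cv2
for n in ("scene","top"):
    im=snapshot(n); cv2.imwrite(f"pics/{n}0.png",im[:,:,::-1]); print(camera_params(n))
print(get_obs())
E
```

```text
pics
{'fx': 430.96208169215026, 'fy': 430.96208169215026, 'cx': 285.461856505502, 'cy': 213.11494402242766, 'distortion': array([-0.02101837,  0.        ,  0.        ,  0.        ,  0.        ]), 'rvec': array([ 2.23480987, -0.75003485,  0.32433937]), 'tvec': array([-0.35000564,  0.34082482,  0.64309898])}
{'fx': 440.89859466248794, 'fy': 440.89859466248794, 'cx': 274.9918403944541, 'cy': 214.18835240181915, 'distortion': array([-0.10710847,  0.        ,  0.        ,  0.        ,  0.        ]), 'rvec': array([ 2.1834726 , -2.12686738,  0.15140175]), 'tvec': array([0.08710653, 0.5111006 , 1.02768131])}
{'time': 0.1, 'qpos': array([ 1.17912881e+00,  2.64644612e-01,  1.60523079e+00, -1.40960372e-05,
        1.27369409e+00, -3.68848402e-02]), 'qd': array([-0.00129832, -0.0018644 , -0.00314775,  0.00056529,  0.00229039,
        0.0029123 ]), 'effort': array([ 4.02966953e-05, -5.03617680e+01, -3.58071041e+01,  7.31162145e-02,
        2.33671814e-02, -7.42333555e-05]), 'ee_pos': array([0.23423862, 0.63237343, 0.23753847]), 'tool_rot': array([-2.03594718e-04,  1.76460330e-01,  9.84307256e-01, -9.67247956e-04]), 'contact_force': array([-0.3197649 , -0.99688441,  0.37992991]), 'moment': array([-0.02321246, -0.01672754,  0.01153913]), 'width': 0.0885759825090873}
```

View pics/scene0.png

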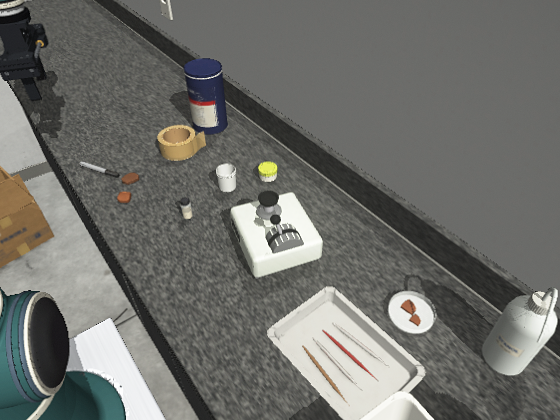

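View pics/top0.png

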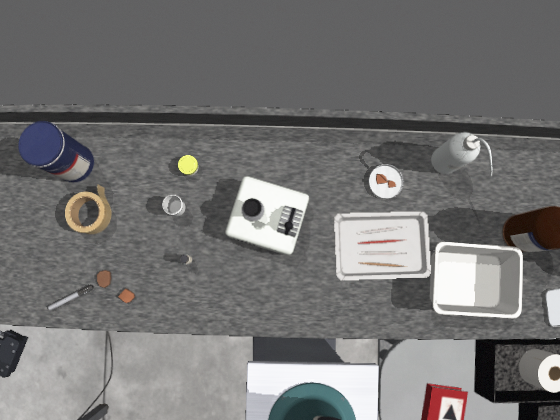

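The scene picture shows the mixer near (275,235), the vial at (186,209), the jar at (227,178), the tub at (268,171) and the dish at (411,312). In the top picture the mixer is near (267,215) and the vial near (180,259). I'll enlarge both.

```bash
python3 - <<'E'
import cv2,numpy as np
a=cv2.imread("pics/scene0.png")[180:280,165:335]; b=cv2.imread("pics/top0.png")[170:270,150:320]
r=lambda i:cv2.resize(i,None,fx=4.7,fy=4.7,interpolation=cv2.INTER_CUBIC)
cv2.imwrite("pics/z_s.png",r(a)); cv2.imwrite("pics/z_t.png",r(b))
E
```

```text
(no output)
```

View pics/z_s.png

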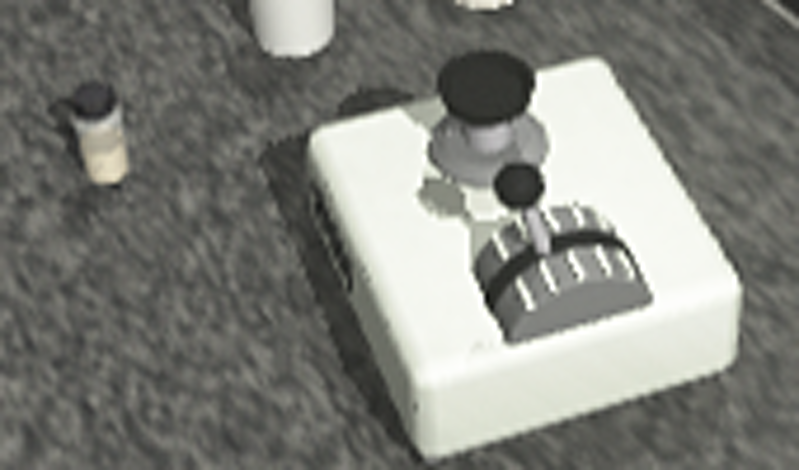

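View pics/z_t.png

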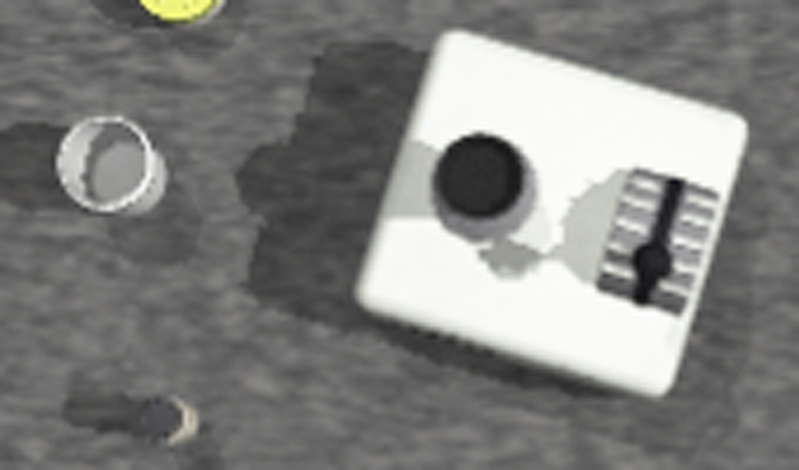

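```bash
cat > h.py <<'E'
import numpy as np, cv2
from bench import *
def cam(n):
    p=camera_params(n); K=np.array([[p['fx'],0,p['cx']],[0,p['fy'],p['cy']],[0,0,1.]]); R=cv2.Rodrigues(p['rvec'])[0]
    return K,np.array(p['distortion']),R,np.array(p['tvec']),p['rvec']
def ray(n,uv):
    K,d,R,t,_=cam(n); q=cv2.undistortPoints(np.array([[uv]],float),K,d).reshape(2)
    return -R.T@t, R.T@np.array([q[0],q[1],1.])
def plane(n,uv,z):
    o,d=ray(n,uv); return o+d*(z-o[2])/d[2]
def two(a,b):
    o1,d1=ray("scene",a); o2,d2=ray("top",b); d1/=np.linalg.norm(d1); d2/=np.linalg.norm(d2)
    s=np.linalg.lstsq(np.c_[d1,-d2],o2-o1,rcond=None)[0]; p,q=o1+s[0]*d1,o2+s[1]*d2
    return (p+q)/2,np.linalg.norm(p-q)
def proj(n,P):
    K,d,R,t,rv=cam(n); return cv2.projectPoints(np.array(P,float).reshape(-1,1,3),rv,t,K,d)[0].reshape(-1,2)
E
python3 - <<'E'
from h import *
np.set_printoptions(precision=4,suppress=True)
t=cv2.imread("pics/top0.png")
m=((t.min(2)>150)).astype(np.uint8)
m[:, :215]=0; m[:,320:]=0; m[:165]=0; m[265:]=0
m=cv2.morphologyEx(m,cv2.MORPH_OPEN,np.ones((3,3)))
c=max(cv2.findContours(m,0,2)[0],key=cv2.contourArea)
w=np.array([plane("top",p,0.064)[:2] for p in c.reshape(-1,2)])
r=cv2.minAreaRect((w*1000).astype(np.float32)); print("rect",r)
def dark(n,x0,y0,x1,y1,th):
    g=cv2.imread(f"pics/{n}0.png").max(2)[y0:y1,x0:x1]
    k,l,s,ce=cv2.connectedComponentsWithStats((g<th).astype(np.uint8)); 
    for i in range(1,k): 
        if s[i,4]>8: print(n,s[i]+[x0,y0,0,0,0],ce[i]+[x0,y0])
dark("top",238,192,268,222,60); dark("scene",250,186,285,228,50)
for nm,a,b,z in (("cup",(268.6,198.7),(251.9,207.0),.108),("ball",(275.4,219.6),(288.9,225.7),.12),("cap",(185.2,200.6),(184.5,259),.051)):
    print(nm,two(a,b),plane("scene",a,z),plane("top",b,z))
print("vial foot scene",plane("scene",(187.6,217.0),0.003))
print("jar",plane("top",(150+107/4.7,170+165/4.7),.054)); print("tub",plane("top",(188,165),.03)); print("petri",plane("top",(385,182),.01))
E
```

```text
rect ((503.9567565917969, 118.0189437866211), (163.0218505859375, 148.00653076171875), 74.37185668945312)
top [243 199  18  17 242] [251.7355 207.1405]
scene [270 191   8  10  28] [274.3214 194.7857]
scene [258 195  19  11  31] [264.4194 201.871 ]
scene [270 215  10   9  21] [273.8571 220.0952]
cup (array([0.5137, 0.154 , 0.0996]), np.float64(0.0024867173916379316)) [0.5072 0.1467 0.108 ] [0.5135 0.153  0.108 ]
ball (array([0.4702, 0.0705, 0.1307]), np.float64(0.002120230675609485)) [0.4755 0.0798 0.12  ] [0.4723 0.0696 0.12  ]
cap (array([0.3943, 0.3113, 0.0456]), np.float64(0.0010120866165222316)) [0.3917 0.3056 0.051 ] [0.3946 0.31   0.051 ]
vial foot scene [0.3887 0.3043 0.003 ]
jar [0.5212 0.3441 0.054 ]
tub [0.6256 0.3178 0.03  ]
petri [ 0.6007 -0.1736  0.01  ]
```

```bash
cat >> h.py <<'E'
C=np.array([.504,.118,0]); YA=np.deg2rad(74.37)
def mx(p): 
    y=np.array([np.cos(YA),np.sin(YA),0]); x=np.array([y[1],-y[0],0]); p=np.array(p,float)
    return C+p[0]*x+p[1]*y+[0,0,p[2]]
def ball(th): return mx([.075*np.sin(th),-.055,.06+.075*np.cos(th)])
def tool(rot,v): # world vec -> tool axes
    w,x,y,z=rot; from scipy.spatial.transform import Rotation as Ro
    return Ro.from_quat([x,y,z,w]).inv().apply(v)
E
python3 - <<'E'
from h import *
for n,(x0,y0) in (("scene",(165,180)),("top",(150,170))):
    a=cv2.imread(f"pics/{n}0.png")[y0:y0+100,x0:x0+170]; a=cv2.resize(a,None,fx=4.7,fy=4.7,interpolation=cv2.INTER_CUBIC)
    def dr(P,c,r=2):
        for u in proj(n,P): cv2.circle(a,tuple(int(v) for v in (u-[x0,y0]+.5)*4.7),r,c,-1)
    an=np.linspace(0,2*np.pi,40)
    dr([mx([.022*np.cos(t),.035+.022*np.sin(t),.108]) for t in an],(0,255,255),1)
    dr([mx([sx*.075,sy*.0825,.064]) for sx in(-1,1) for sy in (-1,1)],(255,0,0),4)
    for k in range(5):
        t=np.deg2rad(-40+20*k); dr([mx([.034*np.sin(t),-.055+s*.018,.06+.034*np.cos(t)]) for s in(-1,1)],(0,0,255),3)
        dr([ball(t)],(0,255,0),3)
    dr([[.3943,.3113,.051],[.3943,.3113,0]],(255,0,255),3)
    cv2.imwrite(f"pics/ov_{n}.png",a)
E
```

```text
(no output)
```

View pics/ov_scene.png

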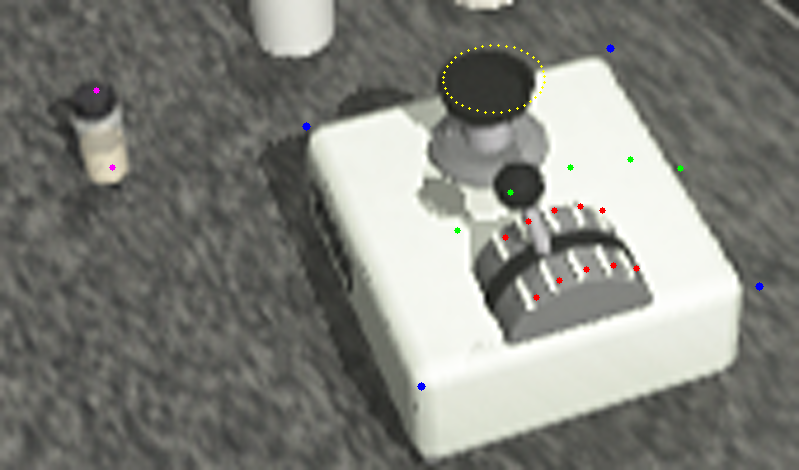

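View pics/ov_top.png

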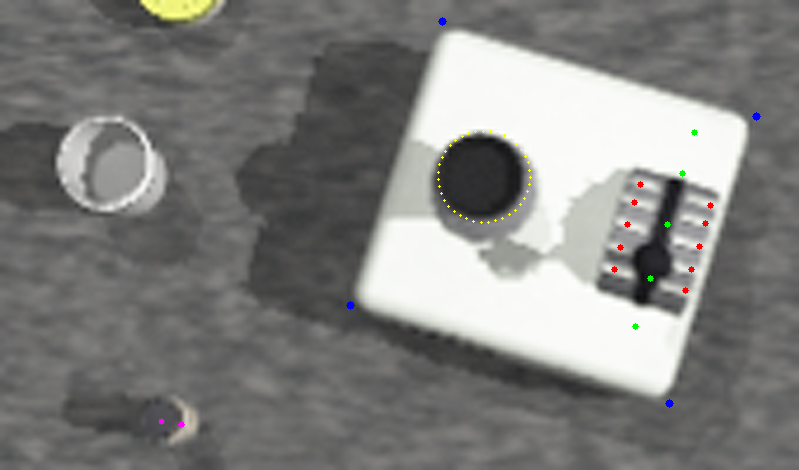

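Request:
servo_tool:
  targets:
    - [0.5,[0,0,0],-0.083]
    - [0.5,[-0.02,-0.025,0],0]
    - [0.5,[-0.032,-0.04,0],0]
    - [0.5,[-0.032,-0.04,0],0]
    - [0.5,[-0.032,-0.04,0],0]
    - [0.5,[-0.032,-0.04,0],0]
    - [0.5,[-0.032,-0.04,0],0]
    - [0.5,[-0.032,-0.04,0],0]
    - [0.5,[-0.032,-0.04,0],0]
    - [0.5,[-0.032,-0.04,0],0]
    - [0.5,[-0.032,-0.04,0],0]
    - [0.5,[-0.032,-0.04,0],0]
    - [0.5,[-0.025,-0.032,0.02],0]
    - [0.5,[-0.014,-0.018,0.02],0]
    - [0.5,[0,0,0.008],0]
    - [0.5,[0,0,0],0]
    - [0.5,[0,0,0],0]
  newtons: 8

```text
time: 2.22
ee_pos: [0.4722, 0.0746, 0.1914]
tool_rot: [0.0, 0.135, 0.991, 0.0]
contact_force: [0.3, 0.2, 0.5]
width: 0.0444
```

```bash
sed -i 's/^C=.*; YA/C=np.array([.505,.120,0]); YA/' h.py; python3 - <<'E'
from h import *
np.set_printoptions(precision=4,suppress=True)
o=get_obs(); print(o['time'],o['ee_pos'],o['tool_rot'],o['width'],o['contact_force'])
b=ball(np.deg2rad(-15)); print(b, tool(o['tool_rot'],b-[0,0,.019]-o['ee_pos']))
for k in(-20,-15,0,10,20): print(k, tool(o['tool_rot'],ball(np.deg2rad(k))-b))
E
```

```text
2.225 [0.4722 0.0746 0.1914] [0.0005 0.1349 0.9909 0.0002] 0.044415811126782626 [0.2724 0.2168 0.5435]
[0.4715 0.0723 0.1324] [ 0.0001 -0.0025  0.078 ]
-20 [0.0062 0.     0.002 ]
-15 [0. 0. 0.]
0 [-0.0194 -0.     -0.0025]
10 [-0.0324 -0.0001 -0.0014]
20 [-0.0451 -0.0001  0.002 ]
```

Request:
servo_tool:
  targets:
    - [0.5,[0,-0.0025,0.015],0]
    - [0.5,[0,0,0.02],0]
    - [0.5,[0,0,0.02],0]
    - [0.5,[0,0,0.015],0]
    - [0.5,[0,0,0.008],0]
    - [0.5,[0,0,0],0]

```text
time: 2.98
ee_pos: [0.471, 0.0713, 0.1121]
tool_rot: [-0.001, 0.135, 0.991, -0.0]
contact_force: [0.7, -0.5, -0.6]
width: 0.0438
```

```bash
cat > look.py <<'E'
import sys; from h import *
n=sys.argv[1]; x0,y0,w,hh=map(int,sys.argv[3:7]); im=snapshot(n)[:,:,::-1]
cv2.imwrite(f"pics/{sys.argv[2]}_full.png",im)
f=min(800/w,600/hh)
cv2.imwrite(f"pics/{sys.argv[2]}.png",cv2.resize(im[y0:y0+hh,x0:x0+w],None,fx=f,fy=f,interpolation=cv2.INTER_CUBIC))
E
python3 look.py scene l1 205 150 140 105
```

```text
(no output)
```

View pics/l1.png

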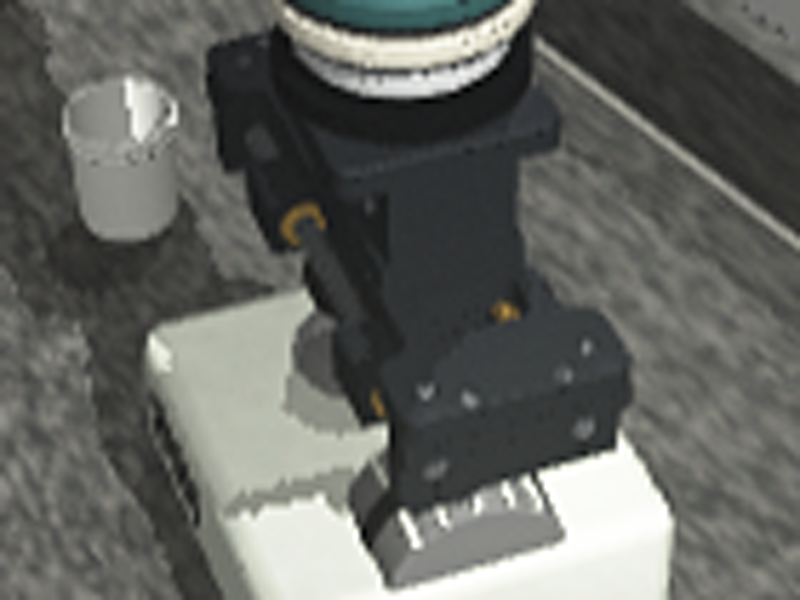

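The picture shows the fingers straddling the lever above the drum (about 470,480 in the crop) with no contact. I'll close them now.

Request:
servo_tool:
  targets:
    - [0.8,[0,0,0],0]
    - [0.9,[0,0,0],0]
    - [0.9,[0,0,0],0]
    - [0.9,[0,0,0],0]
    - [0.9,[0,0,0],0]

```text
time: 3.65
ee_pos: [0.4719, 0.0714, 0.1132]
tool_rot: [0.001, 0.136, 0.991, 0.0]
contact_force: [-0.2, 2.5, 3.5]
width: 0.0183
```

```bash
python3 look.py top l2 210 160 120 90; python3 look.py scene l2s 205 150 140 105; python3 -c "
from h import *;o=get_obs();print(o['contact_force'],o['moment'],o['width'],o['ee_pos'])"
```

```text
[-0.56310569  1.96057664  4.24872566] [ 0.27673625  0.09350228 -0.01190374] 0.01812978278618843 [0.47187662 0.07144652 0.11320537]
```

View pics/l2.png

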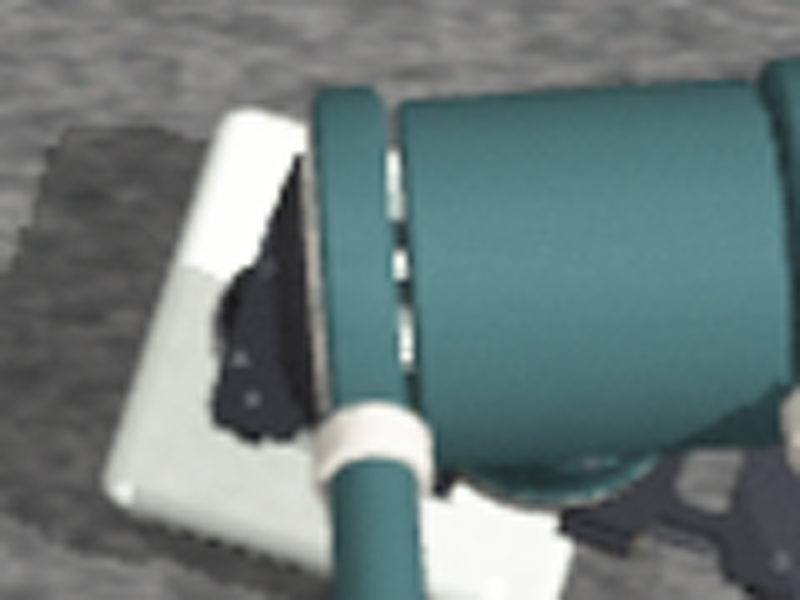

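View pics/l2s.png

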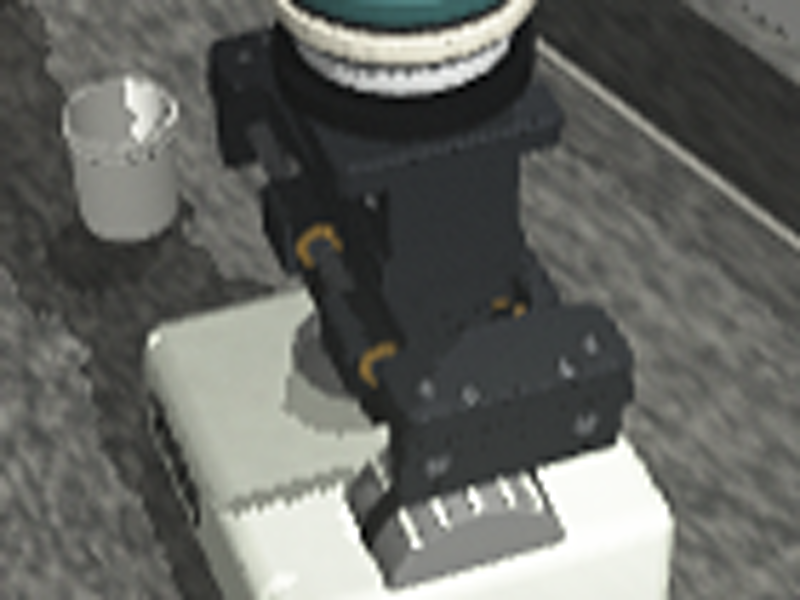

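Request:
servo_tool:
  targets:
    - [0.9,[-0.004,0,-0.001],0]
    - [0.9,[-0.006,0,-0.0005],0]
    - [0.9,[-0.006,0,-0.001],0]
    - [0.9,[-0.006,0,0],0]
    - [0.9,[-0.006,0,0.0005],0]
    - [0.9,[-0.006,0,0.001],0]
    - [0.9,[-0.006,0,0.001],0]
    - [0.9,[-0.005,0,0.002],0]
    - [0.9,[0,0,0],0]
    - [0.9,[0,0,0],0]

```text
time: 5.0
ee_pos: [0.5149, 0.0593, 0.1101]
tool_rot: [-0.0, 0.136, 0.991, 0.0]
contact_force: [0.2, 3.9, -2.4]
width: 0.0183
```

```bash
python3 -c "
from h import *;o=get_obs();print(o['contact_force'],o['width'],o['ee_pos'],ball(.349))"
```

```text
[ 0.20839903  3.93147835 -2.3726587 ] 0.0182969769989794 [0.5148818  0.05927781 0.11011957] [0.51488017 0.06012393 0.13047864]
```

Release, lift clear, and look.

Request:
servo_tool:
  targets:
    - [0.6,[0,0,0],0]
    - [0.5,[0,0,0],0]
    - [0.5,[0,0,0],0]
    - [0.5,[0,0,-0.01],0]
    - [0.5,[0,0,-0.025],0]
    - [0.5,[0,0,-0.035],0]
    - [0.5,[0,0,-0.03],0]
    - [0.5,[0.02,0.04,0],0]
    - [0.5,[0.03,0.05,0],0]
    - [0.5,[0.03,0.05,0],0]
    - [0.5,[0.03,0.05,0],0]
    - [0.5,[0.02,0.02,0],0]
    - [0.5,[0,0,0],0]
    - [0.5,[0,0,0],0]

```text
time: 6.75
ee_pos: [0.4462, 0.2958, 0.2111]
tool_rot: [0.0, 0.135, 0.991, -0.0]
contact_force: [-0.7, 0.5, 0.4]
width: 0.0442
```

```bash
python3 look.py scene l3 165 160 170 120;python3 look.py top l3t 140 160 170 120;
```

```text
(no output)
```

View pics/l3.png

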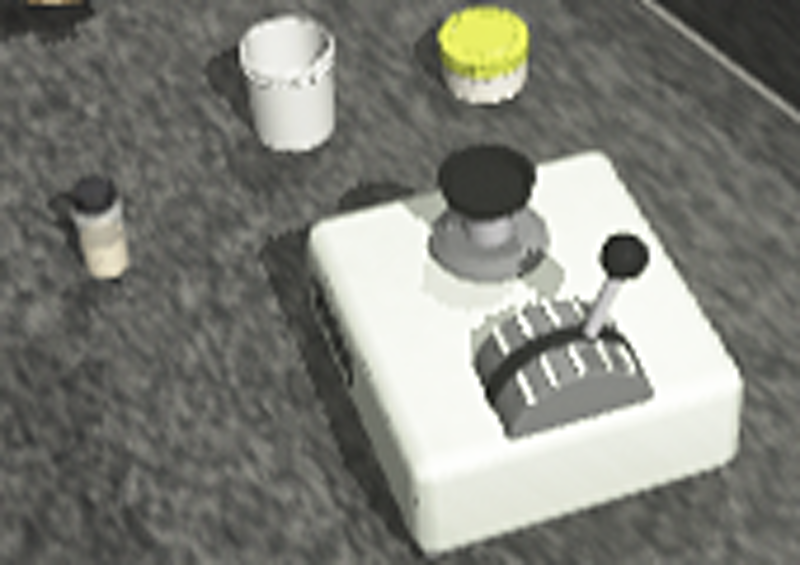

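View pics/l3t.png

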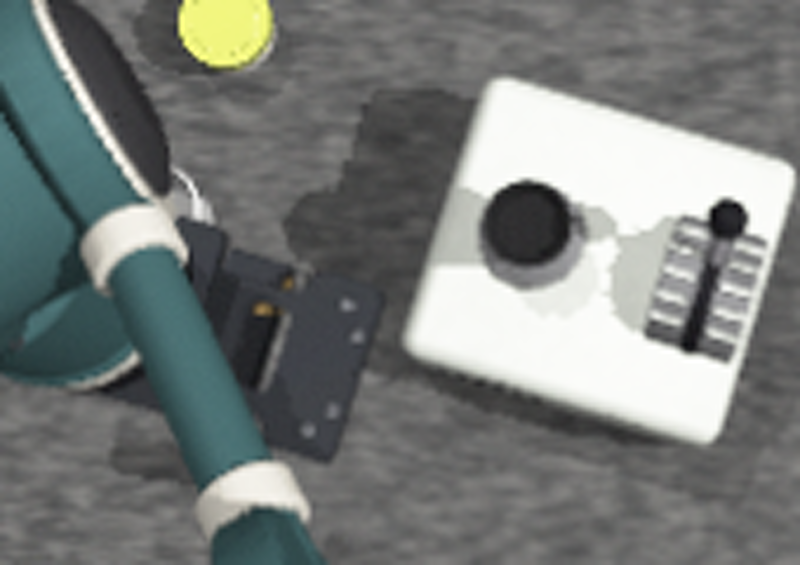

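```bash
python3 - <<'E'
from h import *
np.set_printoptions(precision=4,suppress=True)
f=800/170
bs=np.array([625,256])/f+[165,160]-.4; bt=np.array([729,218])/f+[140,160]-.4
p,g=two(bs,bt); print(p,g)
for k in (10,15,20,25,30): b=ball(np.deg2rad(k)); print(k,b,proj("scene",[b])[0]-bs,proj("top",[b])[0]-bt)
# fixed-bias check using drum marks: right-hand mark ends in scene crop
for k,uv in zip((-40,-20,0,20,40),((528,388),(550,372),(577,358),(602,352),(628,360))):
    t=np.deg2rad(k); P=mx([.034*np.sin(t),-.055-.014,.06+.034*np.cos(t)]); print(k,proj("scene",[P])[0]-(np.array(uv)/f+[165,160]-.4))
# vial
ims=cv2.imread("pics/l3_full.png"); 
g=ims.max(2)[180:230,170:205]; print(cv2.connectedComponentsWithStats((g<70).astype(np.uint8))[2:])
E
```

```text
[0.514  0.0593 0.1284] 0.003084306489147036
10 [0.5027 0.0635 0.1339] [-5.2488 -0.9584] [-2.2629  5.2946]
15 [0.5089 0.0618 0.1324] [-2.1124 -1.27  ] [-1.4497  2.6216]
20 [0.5149 0.0601 0.1305] [ 0.924  -1.3484] [-0.6727  0.0629]
25 [0.5207 0.0585 0.128 ] [ 3.8349 -1.1954] [ 0.0613 -2.359 ]
30 [0.5263 0.0569 0.125 ] [ 6.5966 -0.8153] [ 0.7461 -4.6233]
-40 [ 0.8547 -1.5551]
-20 [ 1.1724 -1.7034]
0 [ 1.1139 -1.0895]
20 [ 1.4215 -0.6871]
40 [ 0.7361 -1.6824]
(array([[   0,    0,   35,   50, 1655],
       [   5,   18,   15,   18,   79],
       [   0,   29,    1,    1,    1],
       [  19,   39,    2,    1,    2],
       [  11,   40,    5,    7,   12],
       [   9,   42,    1,    1,    1]], dtype=int32), array([[17.3015, 24.3402],
       [11.6203, 24.443 ],
       [ 0.    , 29.    ],
       [19.5   , 39.    ],
       [12.5   , 42.6667],
       [ 9.    , 42.    ]]))
```

```bash
python3 - <<'E'
from h import *
t=cv2.imread("pics/top0.png")[245:272,160:200]; s=cv2.imread("pics/scene0.png")[190:225,170:205]
cv2.imwrite("pics/vt.png",np.hstack([cv2.resize(t,(400,270),interpolation=cv2.INTER_CUBIC),cv2.resize(s,(350,350),interpolation=cv2.INTER_CUBIC)[40:310]]))
E
```

```text
(no output)
```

View pics/vt.png

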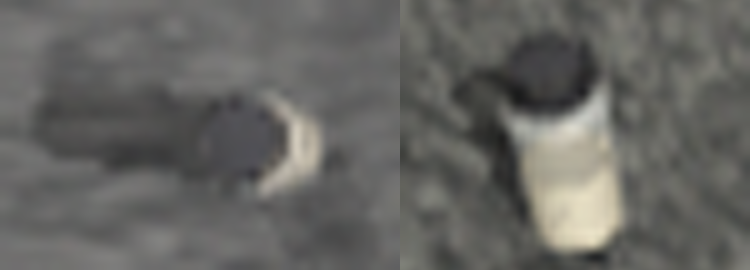

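```bash
python3 - <<'E'
from h import *
np.set_printoptions(precision=4,suppress=True)
print(plane("top",(183.6,258.3),.051),plane("scene",(184.5,200.0),.051),plane("scene",(185.5,198.7),.051))
print("foot bottom edge", plane("scene",(187.5,218.5),0),plane("scene",(188.5,217.2),0), "top R edge",plane("top",(191.7,259.3),.006))
K,d,R,t,_=cam("scene"); print(-R.T@t)
o=get_obs(); v=np.array([.3955,.311,.0165]); print(o['ee_pos'],tool(o['tool_rot'],v-o['ee_pos']))
E
```

```text
[0.3962 0.3122 0.051 ] [0.3914 0.3084 0.051 ] [0.3952 0.3109 0.051 ]
foot bottom edge [0.3873 0.3031 0.    ] [0.3911 0.3055 0.    ] top R edge [0.3956 0.3012 0.006 ]
[ 0.1388 -0.3927  0.6919]
[0.4465 0.2953 0.211 ] [0.0534 0.0014 0.1944]
```

Request:
servo_tool:
  targets:
    - [0.5,[0.02,0.001,0.015],0]
    - [0.5,[0.022,0.002,0.035],0]
    - [0.5,[0.0115,0,0.04],0]
    - [0.5,[0,0,0.04],0]
    - [0.5,[0,0,0.03],0]
    - [0.5,[0,0,0.02],0]
    - [0.5,[0,0,0.0105],0]
    - [0.5,[0,0,0.004],0]
    - [0.5,[0,0,0],0]
    - [0.5,[0,0,0],0]

```text
time: 8.1
ee_pos: [0.3959, 0.314, 0.0171]
tool_rot: [0.001, 0.136, 0.991, 0.001]
contact_force: [0.2, 0.6, -0.6]
width: 0.044
```

```bash
python3 look.py scene v1 145 160 120 90
```

```text
(no output)
```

View pics/v1.png

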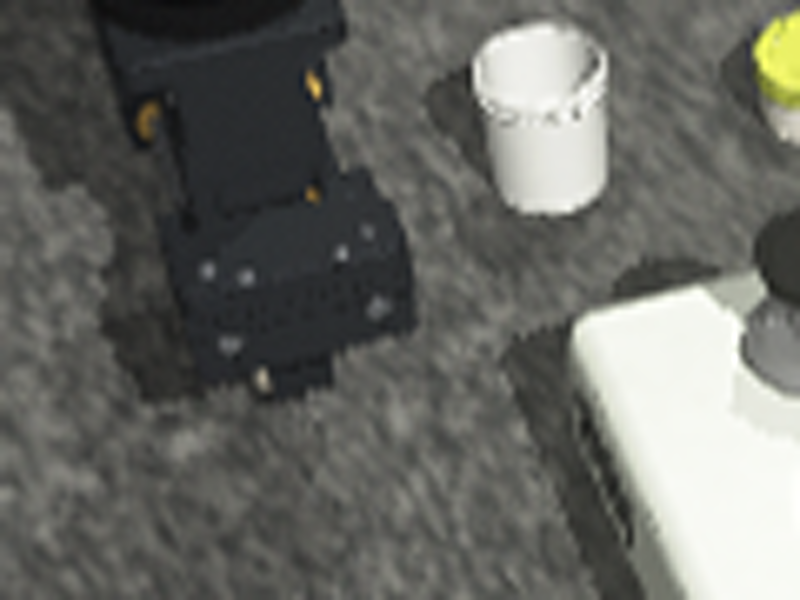

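The finger is lined up with the vial: a sliver of it shows at crop (265,378), and the jar is well clear. I'll grip it now.

Request:
servo_tool:
  targets:
    - [0.7,[0,0,0],0]
    - [0.85,[0,0,0],0]
    - [0.85,[0,0,0],0]
    - [0.85,[0,0,0],0]
    - [0.85,[0,0,0],0]
    - [0.85,[0,0,0],0]
  newtons: 20

```text
time: 8.9
ee_pos: [0.3953, 0.3137, 0.0164]
tool_rot: [0.0, 0.135, 0.991, 0.0]
contact_force: [-0.4, -1.2, 3.6]
width: 0.0224
```

Request:
servo_tool:
  targets:
    - [0.85,[0,0,-0.005],0]
    - [0.85,[0,0,-0.02],0]
    - [0.85,[0,0,-0.04],0]
    - [0.85,[0,0,-0.04],0]
    - [0.85,[0,0,-0.03],0]
    - [0.85,[0,0,-0.015],0]
    - [0.85,[0,0,0],0]
    - [0.85,[0,0,0],0]

```text
time: 9.9
ee_pos: [0.3943, 0.313, 0.1646]
tool_rot: [-0.001, 0.135, 0.991, -0.001]
contact_force: [-0.4, 0.2, -0.4]
width: 0.022
```

```bash
python3 look.py scene v2 140 120 120 90; python3 look.py top v2t 130 200 120 90; python3 - <<'E'
from h import *
np.set_printoptions(precision=4,suppress=True)
o=get_obs(); print(o['time'],o['ee_pos'],o['contact_force'],o['width'])
p=o['ee_pos']; print("axis foot/cap proj scene", proj("scene",[p-[0,0,.0165],p+[0,0,.0345],p]),"top",proj("top",[p-[0,0,.0165],p+[0,0,.0345]]))
print(tool(o['tool_rot'],mx([0,.035,.108+.0165])-p), mx([0,.035,0]))
E
```

```text
10.0 [0.3942 0.3129 0.1644] [-0.2378 -0.0279 -0.068 ] 0.022234799224054712
axis foot/cap proj scene [[177.2991 163.5965]
 [172.9746 143.1121]
 [175.9363 157.1461]] top [[174.313  257.6753]
 [168.8179 256.7708]]
[-0.1586 -0.1209  0.0399] [0.5144 0.1537 0.    ]
```

View pics/v2.png

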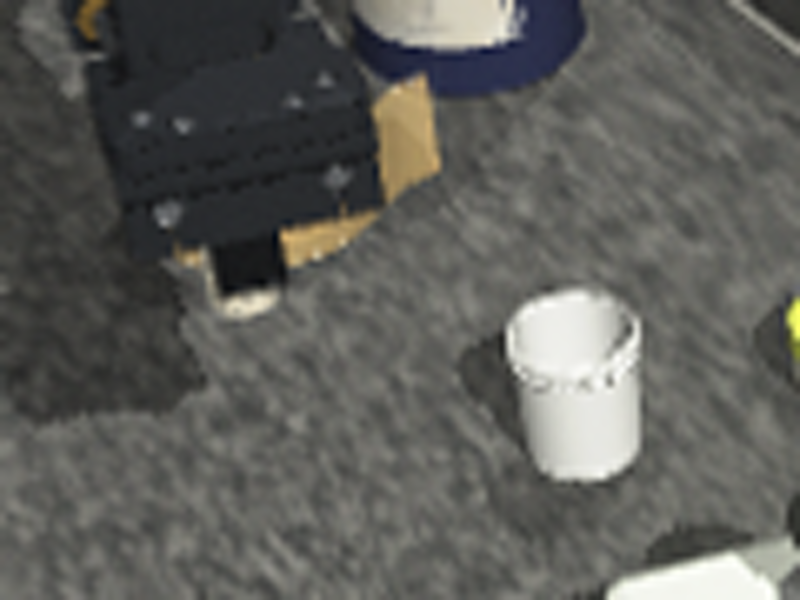

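View pics/v2t.png

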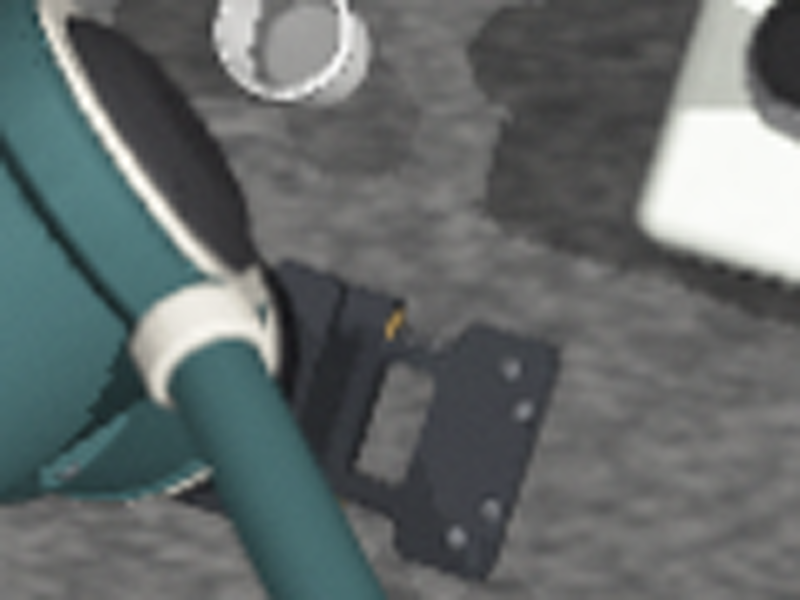

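Request:
servo_tool:
  targets:
    - [0.85,[-0.012,-0.009,0],0]
    - [0.85,[-0.025,-0.019,0],0]
    - [0.85,[-0.03,-0.023,0],0]
    - [0.85,[-0.03,-0.023,0],0]
    - [0.85,[-0.03,-0.023,0],0]
    - [0.85,[-0.02,-0.015,0],0]
    - [0.85,[-0.0116,-0.0089,0.008],0]
    - [0.85,[0,0,0.016],0]
    - [0.85,[0,0,0.01],0]
    - [0.85,[0,0,0],0]
    - [0.85,[0,0,0],0]

```text
time: 11.38
ee_pos: [0.5151, 0.1552, 0.1322]
tool_rot: [-0.0, 0.135, 0.991, 0.0]
contact_force: [-0.3, -0.7, -0.3]
width: 0.0223
```

```bash
python3 look.py scene c1 210 140 120 90; python3 - <<'E'
from h import *
np.set_printoptions(precision=4,suppress=True)
o=get_obs(); print(o['time'],o['ee_pos'],o['tool_rot'],o['contact_force'],o['width'])
p=o['ee_pos']; f=800/120
print(tool(o['tool_rot'],mx([0,.035,.108+.0165])-p), "foot crop",(proj("scene",[p-[0,0,.0165]])-[1.1,-1.3]-[210,140]+.5)*f)
E
```

```text
11.425 [0.5155 0.1552 0.1326] [0.0003 0.135  0.9908 0.0001] [ 0.9348  0.2911 -0.5532] 0.021767228321317313
[ 0.0007 -0.0017  0.0081] foot crop [[392.151  358.0102]]
```

View pics/c1.png

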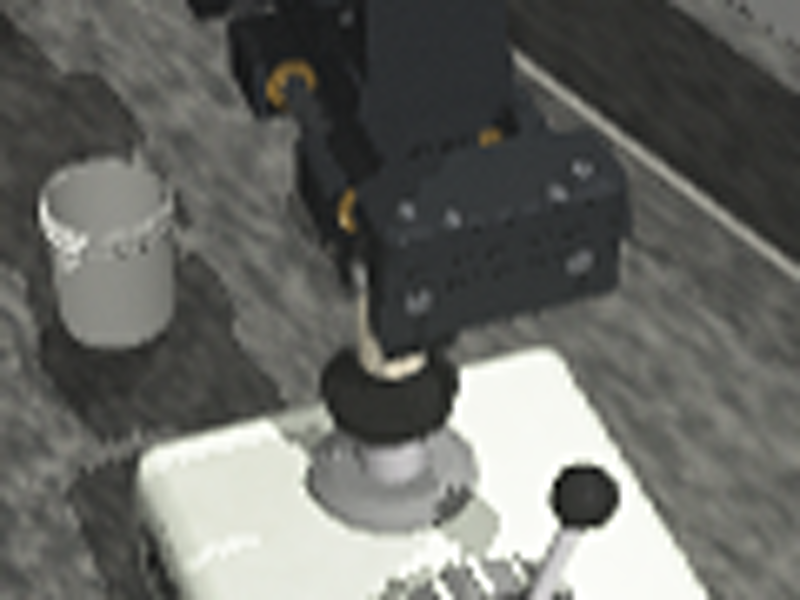

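Request:
servo_tool:
  targets:
    - [0.85,[0.001,-0.001,0.003],0]
    - [0.85,[0,0,0.004],0]
    - [0.85,[0,0,0.003],0]
    - [0.85,[0,0,0.001],0]
    - [0.85,[0,0,0],0]
    - [0.85,[0,0,0],0]
    - [0.85,[0,0,0],0]

```text
time: 12.3
ee_pos: [0.5144, 0.1539, 0.1214]
tool_rot: [0.0, 0.136, 0.991, 0.0]
contact_force: [-0.2, 0.7, -0.1]
width: 0.0222
```

```bash
cat > st.py <<'E'
from h import *
np.set_printoptions(precision=4,suppress=True)
o=get_obs(); print(o['time'],o['ee_pos'],o['contact_force'],o['width'])
E
python3 st.py; python3 look.py scene c2 230 170 80 60
```

```text
12.3 [0.5144 0.1539 0.1214] [-0.1652  0.7163 -0.1436] 0.022187584696645578
```

View pics/c2.png

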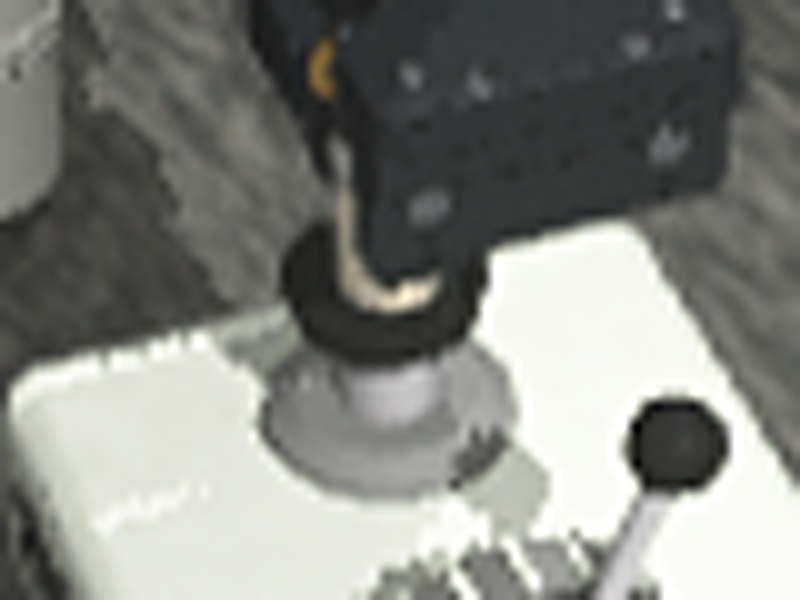

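The vial foot (crop centre about 390,300) sits inside the cup rim (283 to 488 across). Next I lower it slowly to contact.

Request:
servo_tool:
  targets:
    - [0.85,[0,0,0.001],0]
    - [0.85,[0,0,0.001],0]
    - [0.85,[0,0,0.001],0]
    - [0.85,[0,0,0],0]
    - [0.85,[0,0,0],0]
  newtons: 25

```text
time: 12.98
ee_pos: [0.5143, 0.1539, 0.1184]
tool_rot: [0.0, 0.135, 0.991, 0.0]
contact_force: [-0.6, -0.5, 1.5]
width: 0.0222
```

Request:
servo_tool:
  targets:
    - [0.85,[0,0,0.001],0]
    - [0.85,[0,0,0],0]
    - [0.85,[0,0,0],0]

```text
time: 13.35
ee_pos: [0.5143, 0.1539, 0.1173]
tool_rot: [0.0, 0.136, 0.991, 0.0]
contact_force: [-1.6, -0.0, 1.9]
width: 0.0223
```

Request:
servo_tool:
  targets:
    - [0.85,[0,0,0.001],0]
    - [0.85,[0,0,0],0]
    - [0.85,[0,0,0],0]

```text
time: 13.72
ee_pos: [0.5143, 0.1539, 0.1163]
tool_rot: [0.0, 0.135, 0.991, -0.0]
contact_force: [0.0, -0.6, 3.6]
width: 0.022
```

Request:
servo_tool:
  targets:
    - [0.85,[0,0,0.001],0]
    - [0.85,[0,0,0],0]
    - [0.85,[0,0,0],0]

```text
time: 14.1
ee_pos: [0.5143, 0.1539, 0.1153]
tool_rot: [0.0, 0.135, 0.991, 0.0]
contact_force: [-0.0, -0.3, 3.4]
width: 0.0222
```

Request:
servo_tool:
  targets:
    - [0.85,[0,0,0.001],0]
    - [0.85,[0,0,0.001],0]
    - [0.85,[0,0,0],0]
    - [0.85,[0,0,0],0]

```text
time: 14.6
ee_pos: [0.5144, 0.1539, 0.1133]
tool_rot: [0.0, 0.136, 0.991, 0.0]
contact_force: [-1.5, -0.5, 4.8]
width: 0.022
```

Request:
servo_tool:
  targets:
    - [0.85,[0,0,0.001],0]
    - [0.85,[0,0,0.0008],0]
    - [0.85,[0,0,0],0]
    - [0.85,[0,0,0],0]

```text
time: 15.1
ee_pos: [0.5144, 0.1539, 0.1116]
tool_rot: [0.0, 0.135, 0.991, 0.0]
contact_force: [-0.2, -1.3, 5.5]
width: 0.022
```

```bash
python3 - <<'E'
from h import *
np.set_printoptions(precision=4,suppress=True)
F=[];Z=[]
for i in range(4):
    im=snapshot("scene")[:,:,::-1]; o=get_obs(); F.append(o['contact_force']); Z.append(o['ee_pos'])
print(np.mean(F,0),np.std(F,0),np.mean(Z,0))
cv2.imwrite("pics/d1_full.png",im)
cv2.imwrite("pics/d1.png",cv2.resize(im[170:230,230:310],None,fx=10,fy=10,interpolation=cv2.INTER_CUBIC))
# cup bottom edge under view: dark-to-grey transition
a=cv2.imread("pics/c2_full.png");
for col in (264,266,268,270,272):
  r=[]
  for b in (a,im):
    g=b[195:215,col].astype(float).mean(1); gi=np.interp(np.arange(0,19,.05),np.arange(20),g); d=np.arange(0,19,.05)[np.argmax((gi>80)&(np.arange(0,19,.05)>5))]+195; r.append(d)
  print(col,r)
P=mx([-.007,.030,.1]); print(proj("scene",[P])-proj("scene",[P-[0,0,.007]]))
E
```

```text
[-1.2295 -0.592   5.4186] [0.7727 0.31   0.7326] [0.5143 0.1539 0.1116]
264 [np.float64(206.15), np.float64(200.05)]
266 [np.float64(200.05), np.float64(200.05)]
268 [np.float64(200.05), np.float64(201.7)]
270 [np.float64(200.05), np.float64(200.9)]
272 [np.float64(200.05), np.float64(200.3)]
[[-0.0893 -2.5237]]
```

View pics/d1.png

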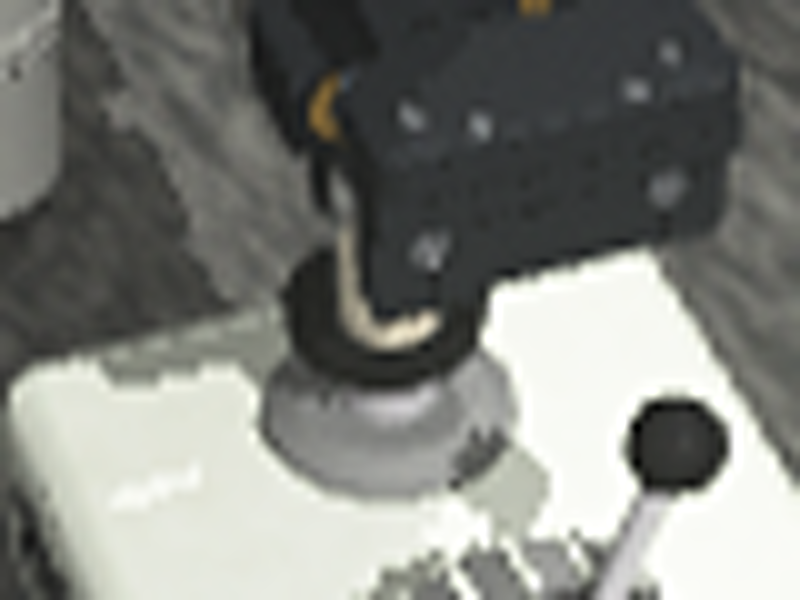

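```bash
python3 - <<'E'
from h import *
np.set_printoptions(precision=3,suppress=True)
F=[];Z=[]
for i in range(30):
    snapshot("scene"); o=get_obs(); F.append(o['contact_force'][2]); Z.append(o['ee_pos'][2])
print(np.mean(F),np.std(F)/30**.5,np.mean(Z))
import cv2
ims=[cv2.imread(f"pics/{n}_full.png").max(2).astype(float) for n in ("l3","c2","d1")]
# cup bottom edge: dark -> bright threshold crossing going upwards from the stem region
for col in range(262,276):
  r=[]
  for b in ims:
    y=np.arange(198,212,.05); g=np.interp(y,np.arange(420),b[:,col]); up=y[::-1]; gg=g[::-1]
    dark=np.where(g<70)[0]; r.append(y[dark[-1]] if len(dark) else np.nan)
  print(col,np.array(r))
E
```

```text
5.487027398215558 0.0729818962821595 0.1115976956483838
262 [204.7 204.8 207.6]
263 [205.35 205.5  208.05]
264 [205.75 205.75 207.95]
265 [206.15 206.2  208.15]
266 [206.15 206.15 208.45]
267 [206.1  206.1  208.35]
268 [205.95 206.   208.35]
269 [206.  206.  208.3]
270 [205.4 205.5 208.2]
271 [205.3  205.35 207.9 ]
272 [204.9  204.95 207.3 ]
273 [205.05 205.1  207.  ]
274 [204.   204.05 206.95]
275 [203.6  203.7  206.05]
```

Request:
servo_tool:
  targets:
    - [0.85,[0,0,0.0004],0]
    - [0.85,[0,0,0],0]
    - [0.85,[0,0,0],0]
    - [0.85,[0,0,0],0]

```text
time: 17.3
ee_pos: [0.5144, 0.1539, 0.1112]
tool_rot: [0.0, 0.135, 0.991, 0.0]
contact_force: [-2.1, -0.6, 5.4]
width: 0.0217
```

```bash
python3 - <<'E'
from h import *
np.set_printoptions(precision=3,suppress=True)
F=[];Z=[];A=[]
for i in range(30):
    im=snapshot("scene" if i<29 else "top"); o=get_obs(); F.append(o['contact_force']); Z.append(o['ee_pos'])
    if i==28: s=im[:,:,::-1].copy()
print(o['time'],np.mean(F,0),np.mean(Z,0)*1000,o['width'],o['tool_rot'])
cv2.imwrite("pics/e1_full.png",s); cv2.imwrite("pics/e1.png",cv2.resize(s[140:260,170:330],None,fx=5,fy=5,interpolation=cv2.INTER_CUBIC)); cv2.imwrite("pics/e1t.png",im[:,:,::-1])
b0,b1=[cv2.imread(f"pics/{n}_full.png").max(2).astype(float) for n in ("c2","e1")]
y=np.arange(198,212,.05); e=lambda b,c:y[np.where(np.interp(y,np.arange(420),b[:,c])<70)[0][-1]]
d=[e(b1,c)-e(b0,c) for c in range(262,276)]; print("shift px",np.mean(d),np.median(d),"-> mm",np.mean(d)/2.5237*7)
E
```

```text
18.8 [-1.205 -0.933  5.873] [514.354 153.873 111.229] 0.02204636488066797 [0.    0.135 0.991 0.   ]
shift px 2.585714285714874 2.450000000000557 -> mm 7.172009351350841
```

View pics/e1.png

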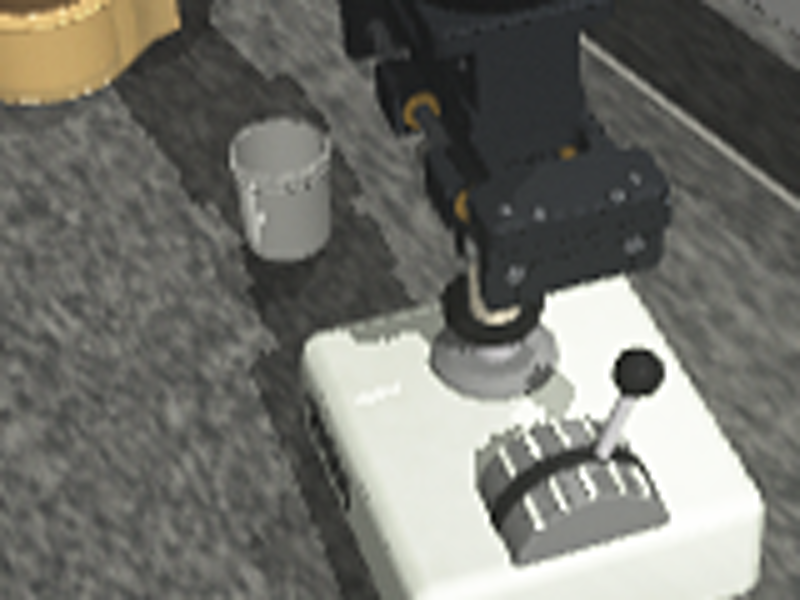

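View pics/e1t.png

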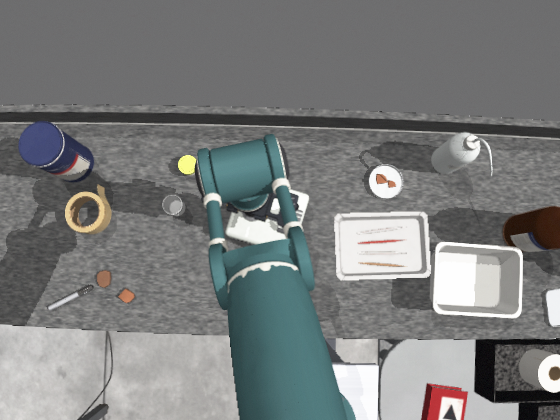

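The cup shift reads about 7 mm and the push about 5.9 N. The lever is still on mark 4 (ball at crop 638,372), and the bystanders are where they were, so I'm handing in.

```bash
python3 -c "
from bench import *; print(job_done())"
```

```text
the job is handed in; nothing more can be done
None
```

The lever is on the fourth mark and released. The vial is held upright with its foot in the cup, and the cup is about half-way down. I handed the job in at about 19 s of the 58 s allowed.

- **Lever:** I pinched the ball, carried it along its arc and let go. The pictures put it about 20 degrees beyond upright, in line with the fourth mark. It was still there in the last picture.
- **Vial:** I gripped it about 10 mm above its centre and pressed it down in steps of 1 mm or less. It stayed centred in the cup, and the fingers should be about 10 mm above the rim.
- **Cup depth:** The last checks agree on roughly 7 mm:
  - the cup edge moved about 7.0 mm by the median and 7.2 mm by the mean;
  - the upward force averaged 5.9 N, or about 6.1 N with the vial's weight;
  - the tool height gives about 7.3 mm.
- **Stop:** The cup never came near its 14 mm stop.
- **Bystanders:** The tub, jar and dish are where they were in the first pictures.

**Disagreements:**
- The two cameras differed by 2–3 mm at the mixer, so I corrected the scene camera using the drum marks.
- The gripper's opening reads nearly 2 mm low on both the ball and the vial.
- Just before the last 0.4 mm correction, force and picture suggested about 6.5 mm while the tool height said 6.9 mm.

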